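# Hold lens carriers against the sprung stop

## Task

Set the loose blue lens carrier into the open end of the jig's track, lined up with the track and behind the blue carrier that already stands there, then slide it forward until it sits flush against its neighbour. Push the pair gently on against the sprung stop until the stop's pointer stands in the middle of its green field, never driving the stop to its end, and keep pushing steadily there: I will fasten the carriers while you hold, so finish holding, with the gripper still on the carrier you loaded. Leave the black spare carrier, the loupe and the blue bundle of sachets alone.

Things in the scene. Friction and masses are not known exactly. Their poses are not given: they have to be found in the camera images.
- jig: Aluminium plate 310 x 100 x 10 mm fixed on the bench; origin on the bench surface. x runs along the track to the sprung stop, y across, z up. Track floor: z = 10 mm. Two dark rails, 10 mm wide, 5 mm high above that floor, x = -145 to 80 mm, channel 48 mm wide. Grey stop housing, middle x = 130 mm, foot 52 x 60 mm, 46 mm high; on its top a black pointer on a white, green and red scale.
- track_start (a point): Point on the track floor near the open end of the track, mid-way between the rails, at x = -95 mm of the jig, axes as the jig's: a good place to set the carrier's underside centre down.
- pad_face (a point): Middle of the face of the stop's white round pad (32 mm across, 28 mm above the track floor), which looks to the jig's -x. At rest it is at x = 88 mm of the jig; it moves with the pad.
- stop_pad (a joint): How far the sprung pad is pressed in along the jig's +x, in m: 0 at rest, hard end at 0.018. The spring pushes back with 1.8 N at first plus 0.9 N per mm. The pointer on the housing moves with it: the green field is 0.005 to 0.013 (6.3 to 13.5 N), middle 0.009 (10 N); the red begins at 0.013.
- front_carrier_center (a point): Centre of the blue lens carrier that stands loose in the track: a block 56 mm long (x), 40 mm wide (y) and 56 mm high (z), about 0.2 kg, a round lens in each end face. Its x lies along the track. It stands 15 to 37 mm short of the resting pad.
- front_carrier: The same front carrier; origin at the centre of its underside, x lengthwise, z up.
- loose_carrier_center (a point): Centre of the second blue lens carrier, the one to load, upright on the bench to the robot's right: same block, 56 mm long (x), 40 mm wide (y, the way to grip it), 56 mm high (z), about 0.2 kg, the same either way round. In the track its length lies along the track.
- loose_carrier: The same loose carrier; origin at the centre of its underside, x lengthwise, z up.
- spare_carrier_center (a point): Centre of the black spare carrier, same size as the blue ones, standing on the bench to the robot's right; leave it alone.
- loupe_center (a point): Centre of a small black eye loupe, 36 mm across and 36 mm high; leave it alone.
- sachets_center (a point): Centre of a blue and white bundle of sachets, 57 x 68 mm, 45 mm high, on the bench beyond the jig's open end; leave it alone.
Things that resemble listed ones, but are neither listed nor needed, are in the scene too. Leave any pink look-alike of the loose_carrier alone. Leave any yellow look-alike of the front_carrier alone.

How it is judged:
By the outcome, as a careful person would: the job done as asked, in the order asked, and still so for the second after the job is handed in, while the arm keeps its last pose, push and grip.
It also fails if it takes over 48 s, if anything falls off the work surface, if the arm or the gripper's body presses on something with over 40 N, if the wrist force passes 120 N, or if a joint passes its speed limit or range.

## Robot

A 7-joint arm with a two-finger parallel gripper is mounted at the origin on a cart in front of the work surface, level with it; the furniture and walls round the work are solid. World frame = base frame: x ahead of the robot, y to its left, z up, the work surface at z = 0. Lengths are in m, angles in degrees, forces in N, time in s.
With the tool pointing down it reaches from about 0.4 to 0.85 m from the base axis. Payload 10.4 kg.
Tool frame: the origin (TCP) lies at the very end of the fingers, on their centre line; the grasp point (between the pads) lies 19 mm behind it (env.grasp_offset is the distance from the TCP to the grasp point, in m); z points along the fingers, y is the line along which they close (so a half turn about z gives the same grasp; the last joint's range is limited). The gripper opens to 85 mm and grips with 20 to 120 N. Pads are 22 mm wide; open, the fingers measure 114 mm over their backs; the gripper's body (76 mm by 85 mm) begins 54 mm behind the grasp point. The pads swing forward as they close: fully open they stand 13 mm farther back than shut.
Start: joints at [-76.696, 19.034, -3.707, 83.658, 1.238, 77.344, -5.071], TCP at [0.158, 0.605, 0.231] pointing down, gripper open.
Joint ranges: [-148.97, 148.97], [-28.65, 121.19], [-84.17, 76.75], [9.2, 138.47], [-72.65, 252.65], [3.7, 117.97], [-149.18, 149.18]. Speed limits (degrees/s): [127.2, 127.2, 159.86, 159.86, 180, 180, 180].

## Interface

Orientations are given as [roll, pitch, yaw] about the fixed x, y, z axes, in that order (R = Rz(yaw) Ry(pitch) Rx(roll)).
In Python, from cell import env gives the robot as it stands.
- The arm moves only by the tool move_arm, never from a script. Its argument "motion" is one flat list of numbers, 7 for each row, row after row: the turn, a rotation vector about the tool's x, y, z in units of 8 degrees (1.0 is 8 degrees), then the shift along the tool's x, y, z in units of 50 mm (1.0 is 50 mm), then the opening, from 0 (shut) to 1 (fully open). A call has 1 to 20 rows; each row is the pose to reach, as a shift and turn from the pose commanded when the call began, along the tool's axes at that moment; what a row does not reach only later rows make up. A row lasts 1/10 s, in which the tool goes at most 50 mm and 8.59 degrees, less where a joint would pass 70% of its speed; a pose out of reach is approached as far as the arm can. A call with a gripper value outside its range is refused whole. The fingers move at their own pace and stop on an object; "grip_force" is the grip in N (left out, the last holds). Time passes only in rows, so rows that repeat a pose let the fingers close. It gives the time, the measured TCP pose, the force, the opening and the grip force at its end, in the units of the state.
- env.sense(): the state, without advancing time (a new reading comes with each control period).
- env.get_image(name): name is "scene" or "top" or "wrist"; returns a dict with "image" (400x640x3 uint8, red, green, blue), "depth" (400x640 float32, m along the optical axis (not along the pixel's ray), 0 where there is no reading), "fx", "fy", "cx", "cy" (pixels), "extrinsics" (4x4, takes a point from camera to world coordinates); the wrist camera has in their place "tool_from_camera" (4x4, takes a point from camera to tool coordinates, whose origin is the TCP and whose axes are the flange's). Camera axes: x right, y up, looking along -z (the intrinsics and any distortion apply to the point x, -y, -z); pixel columns grow to the right and rows downward; lengths in m; the calibration is good to about 2 mm. The wrist camera is an equidistant fisheye: a pixel r from the principal point sees the ray r / f radians off the axis. A picture is of the moment at which its call begins: read the wrist's pose just before it.
- env.close_job(): hands the job in; it is judged then, once.
The state is a dict: "t": time; "joint_pos": joint angles; "qd": joint speeds; "effort": joint torques, N m; "ee_pos": TCP position; "tcp_rot": TCP orientation; "force": force on the tool from outside, world axes, zero at the start; "ft_torque": the same for the moment, N m; "finger_gap": finger opening in m; "gripper_force": force on a finger pad.
Only numpy, scipy, OpenCV 4.12 (cv2) and the standard library are available. Lean on these libraries where they do the work, as an engineer would, in place of code of your own. Each camera call takes 0.05 s, during which the arm holds its last target. There are 200 camera calls.

## Working session

There is one attempt and no reset: what is moved stays moved. The work goes in short steps, Python scripts to look and compute and a tool call to move; the robot and the scene stay as the last step left them, time stands still between calls to the robot, and variables do not carry over. Pictures are saved under pics/ and viewed, at most 10 in all, crops included, and the job is handed in when it is done.

Besides the shell and the picture viewer there is one more tool, called after ">>>" by a JSON object that holds its "method" and its "body". move_arm: Moves the arm, as the interface text tells. Its arguments: {"type":"object","properties":{"motion":{"type":"array","items":{"type":"number"}},"grip_force":{"type":"number"}},"required":["motion"]}

```bash
mkdir -p pics; ls
python3 - <<'E'
from cell import env
import cv2,numpy as np
s=env.sense();print({k:np.round(v,4).tolist() for k,v in s.items()})
for n in("scene","top"):
    d=env.get_image(n);cv2.imwrite(f"pics/{n}0.png",d["image"][:,:,::-1]);np.savez(f"{n}0.npz",**d)
    print(n,d["fx"],d["cx"],d["cy"],d["extrinsics"].round(3).tolist(),d.keys())
E
```

```text
pics
{'t': 0.0, 'joint_pos': [-76.6954, 19.0731, -3.7053, 83.7051, 1.2353, 77.3437, -5.07], 'qd': [-0.0941, -0.0263, 0.0094, 0.0679, -0.0254, -0.052, -0.0167], 'effort': [0.0005, -62.5467, 0.0494, -39.1589, 0.0163, 0.01, -0.0], 'ee_pos': [0.1575, 0.6045, 0.2305], 'tcp_rot': [-179.9179, 0.0021, 165.4002], 'force': [-0.007, 0.6998, -0.1467], 'ft_torque': [-0.0181, 0.0071, 0.0414], 'gripper_force': 0.0, 'finger_gap': 0.0856}
scene 518.3304049728434 326.57160213710733 202.46537459293756 [[-0.759, 0.255, -0.598, -0.433], [-0.65, -0.332, 0.683, 1.153], [-0.025, 0.908, 0.418, 0.713], [0.0, 0.0, 0.0, 1.0]] dict_keys(['image', 'depth', 'fx', 'fy', 'cx', 'cy', 'extrinsics'])
top 475.41457882052725 318.8224882063628 193.04267494255149 [[-0.009, 0.986, -0.166, 0.264], [-1.0, -0.011, -0.014, 0.064], [-0.016, 0.166, 0.986, 1.631], [0.0, 0.0, 0.0, 1.0]] dict_keys(['image', 'depth', 'fx', 'fy', 'cx', 'cy', 'extrinsics'])
```

View pics/top0.png

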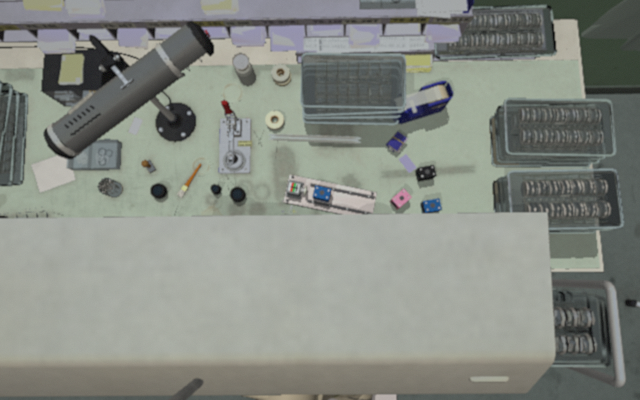

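View pics/scene0.png

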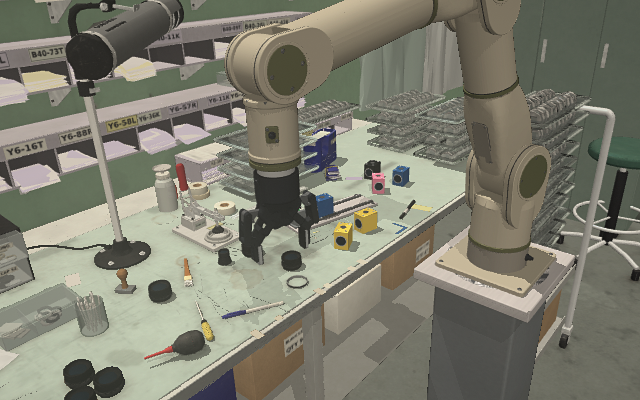

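Top: the jig runs from the housing at (294,187) to its open end at (375,202), with the front carrier at (322,194). Candidates for the loose carrier are blue (431,205), pink (401,198) and black (427,172); the sachets are at (397,141). The blue block at (431,205) fits, since the pink one is a look-alike and the black one is the spare. Next I'll measure it and confirm in a crop.

```bash
cat > h.py <<'E'
import numpy as np,cv2
def world(d,u,v,z):
    "cast pixel rays onto plane z"
    E=d["extrinsics"];r=np.stack([(np.asarray(u,float)-d["cx"])/d["fx"],-(np.asarray(v,float)-d["cy"])/d["fy"],-np.ones(np.shape(u))],-1)@E[:3,:3].T
    o=E[:3,3];return o+r*((z-o[2])/r[...,2])[...,None]
def cloud(d):
    v,u=np.mgrid[:400,:640];D=d["depth"]
    c=np.stack([(u-d["cx"])/d["fx"]*D,-(v-d["cy"])/d["fy"]*D,-D],-1)
    return c@d["extrinsics"][:3,:3].T+d["extrinsics"][:3,3]
E
python3 - <<'E'
from h import *
d=dict(np.load("top0.npz"));P=cloud(d)
hsv=cv2.cvtColor(d["image"],cv2.COLOR_RGB2HSV)
def rep(n,m,zlo,zhi,w):
    u0,v0,u1,v1=w;k=np.zeros(m.shape,bool);k[v0:v1,u0:u1]=1
    m=m&k&(P[...,2]>zlo)&(P[...,2]<zhi);q=P[m]
    r=cv2.minAreaRect((q[:,:2]*1000).astype(np.float32));print(n,m.sum(),q.mean(0).round(4),"rect",np.round(r[0],1),np.round(r[1],1),round(r[2],1))
blue=(hsv[...,0]>95)&(hsv[...,0]<125)&(hsv[...,1]>110)
al=np.ones_like(blue)
rep("loose",al,.045,.07,(415,190,447,216)); rep("loose blue",blue,.045,.07,(415,190,447,216))
rep("front",al,.055,.08,(308,180,338,210)); rep("frontblue",blue,.055,.08,(308,180,338,210))
rep("housing",al,.05,.07,(280,172,308,202))
rep("plate",al,.006,.02,(278,170,382,215))
rep("pink",al,.045,.07,(388,184,414,212)); rep("black",al,.045,.07,(412,160,442,184))
cv2.imwrite("pics/crop1.png",cv2.resize(d["image"][155:220,275:450,::-1],None,fx=4.5,fy=4.5,interpolation=cv2.INTER_CUBIC))
E
```

```text
loose 210 [ 0.4835 -0.2879  0.0563] rect [ 483.8 -289. ] [40.  57.4] 9.0
loose blue 147 [ 0.483  -0.2862  0.0565] rect [ 483.3 -288.7] [39.2 56.8] 9.2
front 205 [0.5282 0.0784 0.0664] rect [528.8  78.4] [56.4 40.6] 77.5
frontblue 144 [0.5271 0.077  0.0663] rect [528.7  77.7] [52.8 40.6] 77.6
housing 176 [0.548  0.1697 0.0573] rect [546.4 163.6] [63.6 43.4] 78.0
plate 2154 [0.5278 0.0427 0.0114] rect [541.4  50.6] [358.6 156. ] 89.2
pink 205 [ 0.5085 -0.1864  0.0563] rect [ 509.2 -187. ] [39.5 56.6] 39.7
black 205 [ 0.5976 -0.2755  0.0563] rect [ 598.1 -276.8] [40.9 59.3] 11.6
```

View pics/crop1.png

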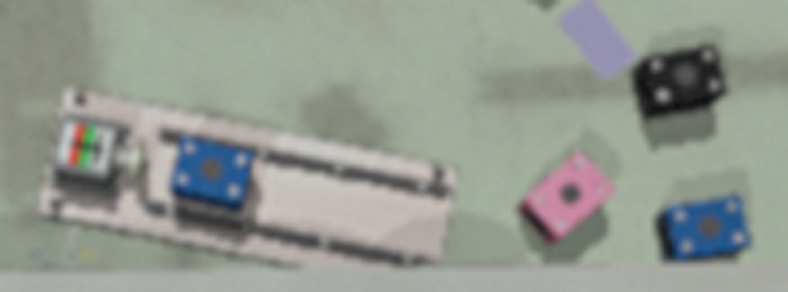

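The crop confirms it: the loose blue carrier is at crop (705,228), with pink at (568,195) and black at (680,78). Next I'll get the jig frame and the first move.

```bash
cat >> h.py <<'E'
def rel(p,yaw,s):
    "move units from sensed state to TCP p, yaw with tool straight down"
    from scipy.spatial.transform import Rotation as R
    R0=R.from_euler("xyz",s["tcp_rot"],degrees=True);R1=R.from_euler("xyz",[180,0,yaw],degrees=True)
    return np.r_[(R0.inv()*R1).as_rotvec(degrees=True)/8,R0.inv().apply(np.asarray(p)-s["ee_pos"])/.05].round(2)
E
python3 - <<'E'
from h import *
from cell import env
d=dict(np.load("top0.npz"));P=cloud(d)
c=np.array([[75,90],[40,212],[455,170],[440,262]])/4.5+[275,155]
W=world(d,c[:,0],c[:,1],.01);print(W.round(3))
# plate by depth: keep x>.. largest component
m=(P[...,2]>.005)&(P[...,2]<.08);k=np.zeros_like(m);k[174:214,280:380]=1
n,l,st,ce=cv2.connectedComponentsWithStats((m&k).astype(np.uint8));i=1+st[1:,4].argmax();print(st[i])
q=P[l==i];q=q[q[:,2]<.02]
r=cv2.minAreaRect((q[:,:2]*1000).astype(np.float32));print(r)
# far long edge fit from per-column first pixel
e=[]
for u in range(295,372):
    v=np.where(l[:,u]==i)[0]
    if len(v): e.append(P[v[0],u,:2])
e=np.array(e);f=cv2.fitLine((e*1000).astype(np.float32),cv2.DIST_HUBER,0,.01,.01).ravel();print("edge",f,np.degrees(np.arctan2(f[1],f[0])))
s=env.sense()
for p in([.36,.46,.25],[.5,.15,.25],[.53,-.1,.25],[.484,-.289,.22]):print(p,rel(p,99,s))
E
```

```text
[[ 0.602  0.182  0.01 ]
 [ 0.507  0.208  0.01 ]
 [ 0.536 -0.11   0.01 ]
 [ 0.465 -0.097  0.01 ]]
[ 280  174  100   40 2430]
((529.3887939453125, 51.477699279785156), (338.099365234375, 125.832275390625), 80.64874267578125)
edge [1.8542041e-01 9.8265928e-01 5.7695221e+02 6.7941490e+01] 79.314354
[0.36, 0.46, 0.25] [-0.01  0.01  8.3  -4.65 -1.78 -0.39]
[0.5, 0.15, 0.25] [-0.01  0.01  8.3  -8.92 -7.07 -0.38]
[0.53, -0.1, 0.25] [-1.000e-02  1.000e-02  8.300e+00 -1.076e+01 -1.176e+01 -3.700e-01]
[0.484, -0.289, 0.22] [-1.000e-02  1.000e-02  8.300e+00 -1.082e+01 -1.565e+01  2.300e-01]
```

>>> {"method": "move_arm", "body": {"motion": [0,0,1,-1.5,-0.6,-0.2,0.8,0,0,2,-3,-1.2,-0.4,0.8,0,0,3,-4.6,-1.8,-0.4,0.8,0,0,4,-5.6,-2.9,-0.4,0.8,0,0,5,-6.4,-4,-0.4,0.8,0,0,6,-7.2,-5,-0.4,0.8,0,0,7,-8,-6,-0.4,0.8,0,0,8,-8.9,-7,-0.4,0.8,0,0,8.3,-9.3,-8,-0.4,0.8,0,0,8.3,-9.7,-9,-0.4,0.8,0,0,8.3,-10.1,-10,-0.4,0.8,0,0,8.3,-10.5,-11,-0.4,0.8,0,0,8.3,-10.8,-11.8,-0.4,0.8,0,0,8.3,-10.8,-12.7,-0.3,0.8,0,0,8.3,-10.8,-13.6,-0.1,0.8,0,0,8.3,-10.8,-14.5,0.1,0.8,0,0,8.3,-10.8,-15.3,0.2,0.8,0,0,8.3,-10.82,-15.65,0.23,0.8,0,0,8.3,-10.82,-15.65,0.23,0.8,0,0,8.3,-10.82,-15.65,0.23,0.8], "grip_force": 60}}

```text
t: 2.1
ee_pos: [0.4843, -0.2777, 0.2209]
tcp_rot: [180.0, -0.0, 99.0]
force: [0.0, -0.3, 0.0]
finger_gap: 0.0685
gripper_force: 0.0
```

Run:
```python
from h import *
from cell import env
s=env.sense();print(s["t"],s["ee_pos"],s["tcp_rot"],s["joint_pos"],s["qd"])
d=env.get_image("wrist");np.savez("w1.npz",ee=s["ee_pos"],rot=s["tcp_rot"],**d);cv2.imwrite("pics/w1.png",d["image"][:,:,::-1])
print({k:(v if np.size(v)==1 else v.round(4).tolist()) for k,v in d.items() if k not in("image","depth")})
d=env.get_image("top");np.savez("top1.npz",**d);cv2.imwrite("pics/top1.png",d["image"][:,:,::-1])
```

```text
2.1 [ 0.48431235 -0.27774112  0.22086706] [ 1.79975493e+02 -1.85609714e-02  9.90388750e+01] [-15.42813892  13.46902691  47.53201478  96.99395104 -10.32429898
  74.06216859  43.20854612] [ 51.25519443  39.83150177  16.42755694 -23.88222709 -32.20714176
  -0.33120115  72.96748158]
{'fx': 309.70691628693146, 'fy': 309.70691628693146, 'cx': 323.3582165346137, 'cy': 199.9665461660412, 'tool_from_camera': [[0.0011, 0.9619, 0.2733, 0.0705], [1.0, -0.0011, -0.0001, 0.0014], [0.0001, 0.2733, -0.9619, -0.1432], [0.0, 0.0, 0.0, 1.0]]}
```

View pics/w1.png

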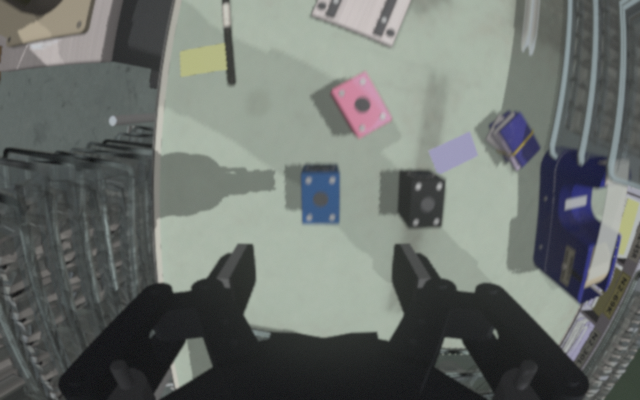

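Wrist view: the loose blue carrier is at (320,200), pink at (362,105), black at (421,198), the sachets at (513,138), and the jig's open end at the top (365,15).

```bash
cat >> h.py <<'E'
def wcloud(d):
    from scipy.spatial.transform import Rotation as R
    v,u=np.mgrid[:400,:640].astype(float);x=u-d["cx"];y=v-d["cy"];r=np.hypot(x,y)+1e-9;t=r/d["fx"]
    D=d["depth"];c=np.stack([np.tan(t)*x/r*D,-np.tan(t)*y/r*D,-D],-1);T=d["tool_from_camera"]
    c=c@T[:3,:3].T+T[:3,3]
    return R.from_euler("xyz",d["rot"],degrees=True).apply(c.reshape(-1,3)).reshape(400,640,3)+d["ee"]
def rect(P,m,zlo,zhi,w):
    u0,v0,u1,v1=w;k=np.zeros(m.shape,bool);k[v0:v1,u0:u1]=1
    m=m&k&(P[...,2]>zlo)&(P[...,2]<zhi);q=P[m];r=cv2.minAreaRect((q[:,:2]*1000).astype(np.float32))
    print(m.sum(),"z",np.median(q[:,2]).round(4),"rect",np.round(r[0],1),np.round(r[1],1),round(r[2],1))
E
python3 - <<'E'
from h import *
from cell import env
d=dict(np.load("w1.npz"));P=wcloud(d);a=np.ones((400,640),bool)
rect(P,a,.046,.066,(285,150,350,240));rect(P,a,.046,.066,(390,155,455,240))
print(env.sense()["ee_pos"])
# front carrier & plate from top image, now unoccluded
t=dict(np.load("top1.npz"));Q=cloud(t)
rect(Q,a,.055,.08,(308,180,338,210))
m=(Q[...,2]>.006)&(Q[...,2]<.08);k=np.zeros_like(m);k[168:222,275:385]=1
n,l,st,ce=cv2.connectedComponentsWithStats((m&k).astype(np.uint8));i=1+st[1:,4].argmax();print(st[i])
rect(Q,l==i,.006,.018,(0,0,640,400))
cv2.imwrite("pics/crop2.png",cv2.resize(t["image"][165:225,275:385,::-1],None,fx=7,fy=7,interpolation=cv2.INTER_CUBIC))
E
```

```text
2064 z 0.0565 rect [ 485.4 -291.1] [39.7 56.2] 8.8
1837 z 0.0564 rect [ 599.1 -278.2] [40.3 56.3] 11.1
[ 0.4814873  -0.28327851  0.22046522]
205 z 0.0665 rect [529.1  78.6] [56.  41.2] 77.1
[ 281  172   98   43 2413]
1790 z 0.0111 rect [521.8  53.8] [335.9 140.4] 80.2
```

View pics/crop2.png

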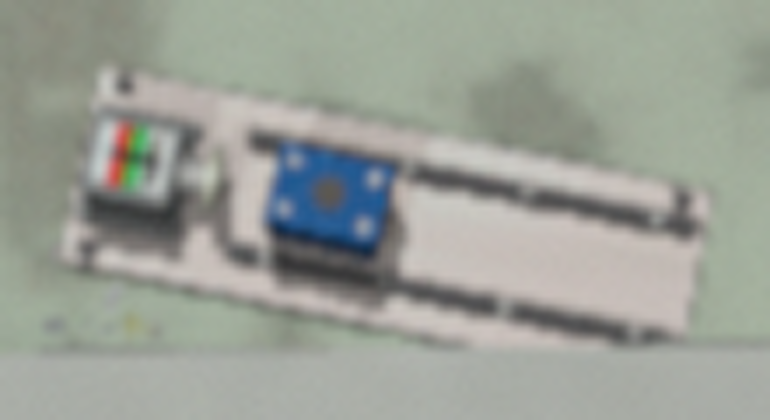

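>>> {"method": "move_arm", "body": {"motion": [0,0,0,0,0,0.6,0.8,0,0,0,0,0,1.3,0.8,0,0,0,0,0,2,0.8,0,0,0,0,0,2.6,0.8,0,0,0,0,0,2.8,0.8,0,0,0,0,0,2.8,0.8,0,0,0,0,0,2.8,0.8,0,0,0,0,0,2.8,0.8,0,0,0,0,0,2.8,0.8]}}

```text
t: 3.1
ee_pos: [0.4856, -0.2763, 0.0823]
tcp_rot: [179.9, 0.0, 99.0]
force: [1.0, 0.1, -0.2]
finger_gap: 0.0688
gripper_force: 0.0
```

Run:
```python
from h import *
from cell import env
s=env.sense();print(s["ee_pos"],s["tcp_rot"],s["joint_pos"],np.abs(s["qd"]).max(),rel([.485,-.2905,.014],98.9,s))
```

```text
[ 0.48556543 -0.27631219  0.08230554] [1.79888862e+02 3.63897451e-02 9.90078955e+01] [-11.27434464  22.71830381  43.79205345 105.56069032 -18.25055432
  58.83453808  48.8747248 ] 0.3834186734806357 [ 0.01  0.    0.01 -0.28 -0.06  1.37]
```

>>> {"method": "move_arm", "body": {"motion": [0,0,0,-0.28,-0.06,0.1,0.8,0,0,0,-0.28,-0.06,0.2,0.8,0,0,0,-0.28,-0.06,0.6,0.8,0,0,0,-0.28,-0.06,1,0.8,0,0,0,-0.28,-0.06,1.25,0.8,0,0,0,-0.28,-0.06,1.37,0.8,0,0,0,-0.28,-0.06,1.37,0.8,0,0,0,-0.28,-0.06,1.37,0.8]}}

```text
t: 3.9
ee_pos: [0.4844, -0.2906, 0.0132]
tcp_rot: [180.0, 0.0, 99.0]
force: [0.6, 0.8, -1.0]
finger_gap: 0.0682
gripper_force: 0.0
```

Positioned; closing the gripper and then lifting.

>>> {"method": "move_arm", "body": {"motion": [0,0,0,0,0,0,0.3,0,0,0,0,0,0,0.3,0,0,0,0,0,0,0.3,0,0,0,0,0,0,0.3,0,0,0,0,0,0,0.3,0,0,0,0,0,0,0.3,0,0,0,0,0,0,0.3], "grip_force": 60}}

```text
t: 4.6
ee_pos: [0.4846, -0.2906, 0.0133]
tcp_rot: [179.9, 0.0, 99.0]
force: [0.0, 0.9, 6.4]
finger_gap: 0.0392
gripper_force: 61.1
```

>>> {"method": "move_arm", "body": {"motion": [0,0,0,0,0,-0.6,0.3,0,0,0,0,0,-1.3,0.3,0,0,0,0,0,-2.1,0.3,0,0,0,0.4,0.1,-2.8,0.3,0,0,0.6,1.2,0.3,-3.2,0.3,0,0,1.2,2.1,0.5,-3.2,0.3,0,0,1.8,3,0.7,-3.2,0.3,0,0,2.4,3.9,0.9,-3.2,0.3,0,0,2.7,4.5,1,-3.2,0.3,0,0,2.71,4.75,1.06,-3.2,0.3,0,0,2.71,4.75,1.06,-3.2,0.3,0,0,2.71,4.75,1.06,-3.2,0.3,0,0,2.71,4.75,1.06,-3.2,0.3,0,0,2.71,4.75,1.06,-3.2,0.3]}}

```text
t: 6.0
ee_pos: [0.4991, -0.0491, 0.1726]
tcp_rot: [180.0, 0.0, 77.2]
force: [0.1, 0.7, -2.4]
finger_gap: 0.0394
gripper_force: 61.0
```

Run:
```python
from h import *
from cell import env
s=env.sense();print(s["t"],s["ee_pos"],s["tcp_rot"],s["joint_pos"],np.abs(s["qd"]).max(),s["finger_gap"],s["force"])
d=env.get_image("wrist");np.savez("w2.npz",ee=s["ee_pos"],rot=s["tcp_rot"],**d);cv2.imwrite("pics/w2.png",d["image"][:,:,::-1])
```

```text
6.0 [ 0.49911735 -0.04906828  0.17257804] [1.79999708e+02 1.53584952e-02 7.71935836e+01] [-40.12230619   6.12345076  43.51273867 108.46468643  -4.55465494
  67.15362182  -7.80792597] 0.3364896671679981 0.03943545123561461 [ 0.07525861  0.66899344 -2.39959805]
```

View pics/w2.png

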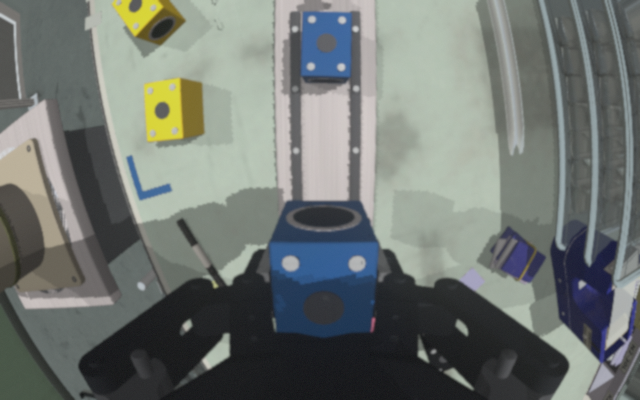

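The held carrier sits straight at (324,265), the rails run at columns 296 and 355, and the front carrier is at (326,45). I'll fit the rails and check the held block.

Run:
```python
from h import *
d=dict(np.load("w2.npz"));P=wcloud(d);g=d["image"].max(2)
print(np.median(P[100:190,315:335,2]),"floor z")
fl=[]
for lo,hi in((286,306),(345,366)):
    m=np.zeros((400,640),bool);m[30:198,lo:hi]=1;m&=(g<90)&(P[...,2]>.005)&(P[...,2]<.022)
    # ray onto z=.015 plane using depth points (xy already)
    q=P[m];f=cv2.fitLine((q[:,:2]*1000).astype(np.float32),cv2.DIST_HUBER,0,.01,.01).ravel();f=f if f[1]>0 else np.r_[-f[:2],f[2:]]
    print(m.sum(),np.median(q[:,2]).round(4),"yaw",np.degrees(np.arctan2(f[1],f[0])).round(2),f[2:]);fl.append(f)
a=sum(f[:2] for f in fl);a/=np.linalg.norm(a);n=np.array([-a[1],a[0]])
o=[f[2:]@n for f in fl];print("axis yaw",np.degrees(np.arctan2(a[1],a[0])),"rail offs",o,"spacing (58?)",o[0]-o[1],"mid",np.mean(o),"tcp off",d["ee"][:2]*1000@n,"tcp along",d["ee"][:2]*1000@a)
al=np.ones((400,640),bool)
rect(P,al,.058,.075,(292,5,362,85))
q=P[5:85,292:362].reshape(-1,3);q=q[(q[:,2]>.06)&(q[:,2]<.072)];s=q[:,:2]*1000@a;print("front along",np.percentile(s,[1,99]),"across",np.percentile(q[:,:2]*1000@n,[1,99]))
# plate open end: along coordinate unobservable under block; held carrier top face
h=P[230:345,262:388].reshape(-1,3);h=h[np.isfinite(h).all(1)&(h[:,2]>.15)]
print("held ztop",np.percentile(h[:,2],[50,90,99]))
h=h[abs(h[:,2]-np.median(h[:,2]))<.006];print("across",np.percentile(h[:,:2]*1000@n,[1,99]),"along",np.percentile(h[:,:2]*1000@a,[1,99]))
# housing/pad
t=dict(np.load("top1.npz"));Q=cloud(t);k=Q[172:205,280:308].reshape(-1,3);k=k[(k[:,2]>.05)&(k[:,2]<.064)];print("housing along",np.percentile(k[:,:2]*1000@a,[1,99]))
k=Q[180:210,308:338].reshape(-1,3);k=k[(k[:,2]>.055)];print("front along top",np.percentile(k[:,:2]*1000@a,[1,99]))
k=Q[160:225,270:390].reshape(-1,3);k=k[(k[:,2]>.006)&(k[:,2]<.013)];k=k[abs(k[:,:2]*1000@n-np.mean(o))<20];print("plate along",np.percentile(k[:,:2]*1000@a,[.2,99.8]))
```

```text
0.010591071619661885 floor z
488 0.0156 yaw 77.36 [501.08997  78.57943]
13 0.0152 yaw 77.51 [548.0747    43.135315]
axis yaw 77.43514 rail offs [np.float32(-471.9945), np.float32(-525.5647)] spacing (58?) 53.57019 mid -498.7796 tcp off -497.83822098459717 tcp along 60.687177931580216
3300 z 0.0668 rect [530.7  76.6] [56.1 40. ] 77.1
front along [162.44212713 217.08031731] across [-520.63600065 -481.44813749]
held ztop [0.21589984 0.24846725 0.25806388]
across [-520.64760044 -477.36079135] along [46.15483583 88.05905647]
housing along [247.6796002  310.15295675]
front along top [120.31310173 219.34279521]
plate along [-44.55187059 371.93997108]
```

Run:
```python
from h import *
d=dict(np.load("w2.npz"));P=wcloud(d)
y=np.radians(77.35);a=np.array([np.cos(y),np.sin(y)]);n=np.array([-a[1],a[0]])
A=P[...,:2]*1000@a;N=P[...,:2]*1000@n;Z=P[...,2]
for lo,hi in((280,315),(335,372)):
  for r0,r1 in((90,140),(140,190)):
    m=np.zeros((400,640),bool);m[r0:r1,lo:hi]=1;m&=(Z>.0132)&(Z<.02);print(m.sum(),np.percentile(N[m],[3,50,97]).round(1),A[m].mean().round(0))
m=np.zeros((400,640),bool);m[40:195,265:390]=1;m&=(Z>.006)&(Z<.02)
for r0,r1 in((90,120),(160,190)):
    k=m.copy();k[:r0]=0;k[r1:]=0;print("plate across",np.percentile(N[k],[.5,99.5]).round(1))
h=(Z>.17)&(Z<.235);h[:200]=0;h[345:]=0;h[:,:262]=0;h[:,388:]=0
for z0 in np.arange(.17,.235,.005):
    k=h&(Z>=z0)&(Z<z0+.005)
    if k.sum()>30:print(z0.round(3),k.sum(),"held across",np.percentile(N[k],[2,98]).round(1),"along",np.percentile(A[k],[2,98]).round(1))
print(d["ee"][:2]*1000@n,d["ee"][:2]*1000@a)
```

```text
510 [-476.3 -471.6 -466.7] 132.0
519 [-476.7 -472.1 -467.1] 84.0
530 [-534.1 -529.2 -524.4] 132.0
475 [-534.3 -529.6 -525.3] 82.0
plate across [-549.6 -451.3]
plate across [-550.1 -451. ]
0.17 226 held across [-517.2 -480.1] along [88.  89.2]
0.175 208 held across [-517.6 -479.4] along [88.1 89.5]
0.18 334 held across [-528.  -470.3] along [69.7 89.5]
0.185 388 held across [-527.9 -472. ] along [69.6 89.5]
0.19 374 held across [-526.8 -473.3] along [70.1 89.6]
0.195 510 held across [-524.1 -473.7] along [73.6 89.5]
0.2 618 held across [-524. -474.] along [73.5 89.3]
0.205 626 held across [-523.5 -474.9] along [73.4 89.1]
0.21 1737 held across [-521.3 -476.4] along [47.7 88.9]
0.215 8849 held across [-517.6 -479.8] along [47.7 87.9]
0.22 76 held across [-521.7 -477. ] along [74.2 75.4]
0.225 98 held across [-520.5 -477.7] along [74.1 75.5]
-497.7474894426464 61.42690883733442
```

Rail centres are 57.5 mm apart (58 expected), floor z is 10.5 mm and yaw is about 77.5°, so the measurements hold. I'll shift the block about 2 mm to the mid-line and lower it at about x = -96 mm.

>>> {"method": "move_arm", "body": {"motion": [0,0,-0.04,0.1,0.04,0.4,0.3,0,0,-0.04,0.1,0.04,1,0.3,0,0,-0.04,0.1,0.04,1.7,0.3,0,0,-0.04,0.1,0.04,2.3,0.3,0,0,-0.04,0.1,0.04,2.6,0.3,0,0,-0.04,0.1,0.04,2.75,0.3,0,0,-0.04,0.1,0.04,2.75,0.3,0,0,-0.04,0.1,0.04,2.75,0.3,0,0,-0.04,0.1,0.04,2.75,0.3]}}

```text
t: 6.95
ee_pos: [0.5032, -0.043, 0.0363]
tcp_rot: [179.9, -0.1, 77.6]
force: [0.3, 0.4, -1.8]
finger_gap: 0.0394
gripper_force: 61.1
```

```bash
cat >> h.py <<'E'
def st():
    from cell import env
    s=env.sense();y=np.radians(77.5);a=np.array([np.cos(y),np.sin(y)]);n=np.array([-a[1],a[0]]);p=s["ee_pos"][:2]*1000
    print("t",s["t"],"along",(p@a).round(2),"across",(p@n).round(2),"z",s["ee_pos"][2].round(4),"rot",s["tcp_rot"].round(2),"F along",(s["force"][:2]@a).round(2),"F across",(s["force"][:2]@n).round(2),"Fz",s["force"][2].round(2),"gap",s["finger_gap"].round(4),"grip",s["gripper_force"])
E
python3 - <<'E'
from h import *
from cell import env
y=np.radians(77.5);a=np.array([np.cos(y),np.sin(y)]);n=np.array([-a[1],a[0]])
d=dict(np.load("w2.npz"));P=wcloud(d);A=P[...,:2]*1000@a;N=P[...,:2]*1000@n;Z=P[...,2]
for lo,hi in((280,315),(335,372)):
  for r0,r1 in((90,140),(140,190)):
    m=np.zeros((400,640),bool);m[r0:r1,lo:hi]=1;m&=(Z>.0132)&(Z<.02);print(np.percentile(N[m],[3,50,97]).round(1))
st()
d=env.get_image("scene");np.savez("s2.npz",**d)
cv2.imwrite("pics/s2.png",cv2.resize(d["image"][150:280,230:400,::-1],None,fx=4,fy=4,interpolation=cv2.INTER_CUBIC))
E
```

```text
[-476.6 -472.  -467.1]
[-476.9 -472.2 -467.3]
[-534.4 -529.5 -524.7]
[-534.4 -529.9 -525.4]Traceback (most recent call last):
  File "<stdin>", line 8, in <module>
  File "h.py", line 28, in st
    print("t",s["t"],"along",(p@a).round(2),"across",(p@n).round(2),"z",s["ee_pos"][2].round(4),"rot",s["tcp_rot"].round(2),"F along",(s["force"][:2]@a).round(2),"F across",(s["force"][:2]@n).round(2),"Fz",s["force"][2].round(2),"gap",s["finger_gap"].round(4),"grip",s["gripper_force"])
                                                                                                                                                                                                                                           ^^^^^^^^^^^^^^^^^^^^^
AttributeError: 'float' object has no attribute 'round'
```

```bash
sed -i 's/s\["finger_gap"\].round(4)/round(s["finger_gap"],4)/' h.py
python3 - <<'E'
from h import *
from cell import env
st()
s=env.sense();d=env.get_image("wrist");np.savez("w3.npz",ee=s["ee_pos"],rot=s["tcp_rot"],**d)
cv2.imwrite("pics/w3.png",cv2.resize(d["image"][0:340,200:450,::-1],None,fx=1.7,fy=1.7))
E
```

```text
t 6.95 along 66.92 across -500.6 z 0.0363 rot [ 1.7989e+02 -6.0000e-02  7.7640e+01] F along 0.42 F across -0.21 Fz -1.84 gap 0.0394 grip 61.11164331436157
```

View pics/w3.png

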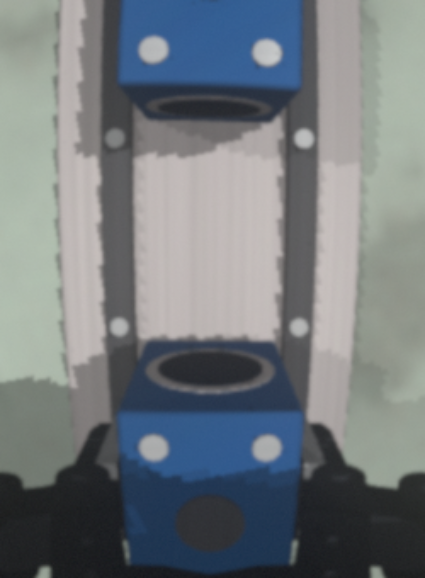

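The held carrier (crop x≈211) is centred between the rails (≈120 and 300) and in line with the front carrier (≈211). Lowering it to the floor.

>>> {"method": "move_arm", "body": {"motion": [0,0,0,0,0,0.1,0.3,0,0,0,0,0,0.18,0.3,0,0,0,0,0,0.22,0.3,0,0,0,0,0,0.24,0.3,0,0,0,0,0,0.25,0.3,0,0,0,0,0,0.25,0.3,0,0,0,0,0,0.25,0.3]}}

```text
t: 7.7
ee_pos: [0.502, -0.043, 0.0233]
tcp_rot: [-179.9, -0.0, 77.6]
force: [-8.1, 1.1, 15.8]
finger_gap: 0.0391
gripper_force: 63.2
```

Contact with the floor (Fz 16 N, with some side load). I'll open briefly so the block settles flat, then regrip.

>>> {"method": "move_arm", "body": {"motion": [0,0,0,0,0,0,0.6,0,0,0,0,0,0,0.6,0,0,0,0,0,-0.02,0.6,0,0,0,0,0,-0.02,0.6]}}

```text
t: 8.1
ee_pos: [0.5024, -0.0431, 0.0236]
tcp_rot: [180.0, -0.0, 77.6]
force: [-1.1, 1.2, -0.4]
finger_gap: 0.0512
gripper_force: 0.0
```

Run:
```python
from h import *
st()
```

```text
t 8.1 along 66.7 across -499.79 z 0.0236 rot [179.99  -0.    77.65] F along 0.95 F across 1.33 Fz -0.37 gap 0.0512 grip 0.0
```

>>> {"method": "move_arm", "body": {"motion": [0,0,0.02,0,0.02,0,0.6,0,0,0.02,0,0.02,0,0.3,0,0,0.02,0,0.02,0,0.3,0,0,0.02,0,0.02,0,0.3,0,0,0.02,0,0.02,0,0.3,0,0,0.02,0,0.02,0,0.3], "grip_force": 60}}

```text
t: 8.7
ee_pos: [0.5035, -0.0433, 0.0237]
tcp_rot: [180.0, -0.0, 77.5]
force: [0.6, -0.7, 2.3]
finger_gap: 0.0397
gripper_force: 60.8
```

Run:
```python
from h import *
st()
```

```text
t 8.7 along 66.67 across -500.94 z 0.0237 rot [ 1.7997e+02 -1.0000e-02  7.7480e+01] F along -0.52 F across -0.7 Fz 2.26 gap 0.0397 grip 60.77774405479431
```

>>> {"method": "move_arm", "body": {"motion": [0,0,0,0.1,0,0,0.3,0,0,0,0.2,0,0,0.3,0,0,0,0.3,0,0,0.3,0,0,0,0.4,0,0,0.3,0,0,0,0.5,0,0,0.3,0,0,0,0.6,0,0,0.3,0,0,0,0.7,0,0,0.3,0,0,0,0.8,0,0,0.3,0,0,0,0.9,0,0,0.3,0,0,0,1,0,0,0.3,0,0,0,1.1,0,0,0.3,0,0,0,1.18,0,0,0.3,0,0,0,1.22,0,0,0.3,0,0,0,1.24,0,0,0.3,0,0,0,1.24,0,0,0.3]}}

```text
t: 10.2
ee_pos: [0.5168, 0.0174, 0.0237]
tcp_rot: [180.0, 0.0, 77.5]
force: [-0.9, -3.8, 5.1]
finger_gap: 0.0389
gripper_force: 61.0
```

Run:
```python
from h import *
st()
```

```text
t 10.2 along 128.84 across -500.83 z 0.0237 rot [1.7999e+02 1.0000e-02 7.7490e+01] F along -3.87 F across 0.02 Fz 5.06 gap 0.0389 grip 60.96974015235901
```

>>> {"method": "move_arm", "body": {"motion": [0,0,0,0.04,0,-0.005,0.3,0,0,0,0.08,0,-0.005,0.3,0,0,0,0.11,0,-0.005,0.3,0,0,0,0.14,0,-0.005,0.3,0,0,0,0.17,0,-0.005,0.3,0,0,0,0.2,0,-0.005,0.3,0,0,0,0.24,0,-0.005,0.3,0,0,0,0.28,0,-0.005,0.3,0,0,0,0.32,0,-0.005,0.3,0,0,0,0.36,0,-0.005,0.3,0,0,0,0.4,0,-0.005,0.3,0,0,0,0.44,0,-0.005,0.3,0,0,0,0.48,0,-0.005,0.3,0,0,0,0.52,0,-0.005,0.3,0,0,0,0.55,0,-0.005,0.3,0,0,0,0.58,0,-0.005,0.3,0,0,0,0.6,0,-0.005,0.3,0,0,0,0.6,0,-0.005,0.3]}}

```text
t: 12.0
ee_pos: [0.5232, 0.0469, 0.0238]
tcp_rot: [-180.0, -0.0, 77.5]
force: [0.4, -0.1, -2.0]
finger_gap: 0.0391
gripper_force: 60.5
```

Run:
```python
from h import *
from cell import env
st()
s=env.sense();d=env.get_image("wrist");np.savez("w4.npz",ee=s["ee_pos"],rot=s["tcp_rot"],**d)
cv2.imwrite("pics/w4.png",cv2.resize(d["image"][0:340,230:420,::-1],None,fx=1.7,fy=1.7))
d=env.get_image("scene");cv2.imwrite("pics/s4.png",d["image"][:,:,::-1])
```

```text
t 12.0 along 159.04 across -500.6 z 0.0238 rot [-1.7999e+02 -2.0000e-02  7.7500e+01] F along -0.01 F across -0.36 Fz -2.02 gap 0.0391 grip 60.48881649971008
```

View pics/w4.png

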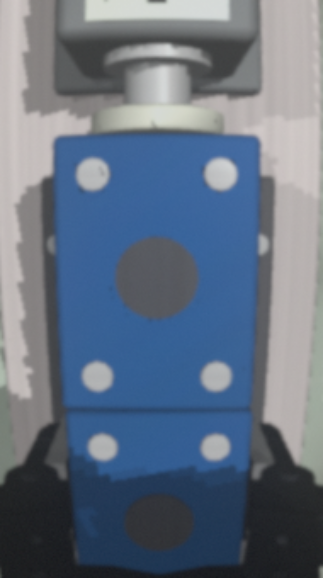

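The carriers meet flush at crop (157,410), and the pad is just ahead at (157,120). The block's weight is on the gripper, so I'll lower it a hair while advancing slowly.

>>> {"method": "move_arm", "body": {"motion": [0,0,0,0.02,0,0.003,0.3,0,0,0,0.04,0,0.003,0.3,0,0,0,0.06,0,0.003,0.3,0,0,0,0.08,0,0.003,0.3,0,0,0,0.1,0,0.003,0.3,0,0,0,0.12,0,0.003,0.3,0,0,0,0.14,0,0.003,0.3,0,0,0,0.16,0,0.003,0.3,0,0,0,0.18,0,0.003,0.3,0,0,0,0.2,0,0.003,0.3,0,0,0,0.2,0,0.003,0.3,0,0,0,0.2,0,0.003,0.3]}}

```text
t: 13.3
ee_pos: [0.525, 0.0543, 0.0238]
tcp_rot: [-180.0, 0.1, 77.4]
force: [-2.6, -9.3, 4.3]
finger_gap: 0.0393
gripper_force: 60.9
```

Run:
```python
from h import *
st()
```

```text
t 13.3 along 166.63 across -500.76 z 0.0238 rot [-1.7997e+02  1.1000e-01  7.7390e+01] F along -9.62 F across 0.54 Fz 4.34 gap 0.0393 grip 60.94323992729187
```

Run:
```python
from h import *
from cell import env
y=np.radians(77.5);a=np.array([np.cos(y),np.sin(y)]);n=np.array([-a[1],a[0]])
s=env.sense();d=env.get_image("wrist");np.savez("w5.npz",ee=s["ee_pos"],rot=s["tcp_rot"],**d)
for f in("w4","w5"):
    w=dict(np.load(f+".npz"));P=wcloud(w);Z=P[...,2];A=P[...,:2]*1000@a;N=P[...,:2]*1000@n
    k=(np.abs(N+500.7)<24)&(Z>.02)&(Z<.0635)&(A>225)&(A<300)
    print(f,"tcp",w["ee"][:2]*1000@a)
    for z in np.arange(.024,.064,.006):
        m=k&(abs(Z-z)<.003)
        if m.sum()>5:print("z",z.round(3),m.sum(),np.percentile(A[m],[2,50,98]).round(1))
    m=(np.abs(N+500.7)<22)&(Z>.064)&(Z<.07)&(A>130);print("blue front edge",np.percentile(A[m],[1,99]).round(1))
t=env.get_image("top")["image"][165:225,275:385,::-1];c=env.get_image("scene")["image"][170:250,260:400,::-1]
R=lambda i,f:cv2.resize(i,None,fx=f,fy=f,interpolation=cv2.INTER_CUBIC)
ims=[R(t,5),R(c,4),R(d["image"][0:60,250:400,::-1],4)]
W=max(i.shape[1] for i in ims);ims=[cv2.copyMakeBorder(i,0,0,0,W-i.shape[1],0) for i in ims];o=np.vstack(ims);print(o.shape)
cv2.imwrite("pics/m5.png",cv2.resize(o,None,fx=.68,fy=.68,interpolation=cv2.INTER_AREA))
```

```text
w4 tcp 159.03570101698466
z 0.024 87 [263.7 264.2 264.9]
z 0.03 98 [261.1 264.2 265. ]
z 0.036 174 [260.8 263.9 265.1]
z 0.042 710 [245.8 260.  264.6]
z 0.048 1659 [244.2 259.  264.5]
z 0.054 3145 [244.4 265.1 273. ]
z 0.06 903 [265.3 269.5 272.6]
blue front edge [145.4 241.2]
w5 tcp 166.62811564126451
z 0.024 56 [263.9 264.3 264.7]
z 0.03 90 [261.  264.2 264.8]
z 0.036 136 [260.9 264.  264.9]
z 0.042 417 [252.9 261.  264.7]
z 0.048 1111 [252.1 261.1 264.5]
z 0.054 4004 [251.8 267.6 280.4]
z 0.06 2128 [266.2 273.4 280. ]
blue front edge [153.2 248.8]
(860, 600, 3)
```

View pics/m5.png

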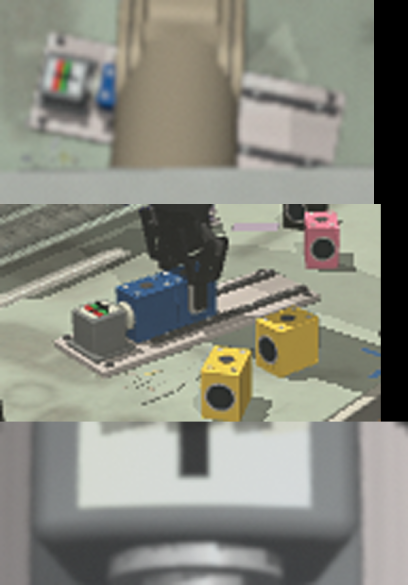

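Housing front is at 264.3 (jig x = 104), so the pad face rests at about 248.3 and is pressed in roughly 2–4 mm now. Advancing further, then reading the pointer.

>>> {"method": "move_arm", "body": {"motion": [0,0,0,0.015,0,0,0.3,0,0,0,0.03,0,0,0.3,0,0,0,0.045,0,0,0.3,0,0,0,0.06,0,0,0.3,0,0,0,0.075,0,0,0.3,0,0,0,0.09,0,0,0.3,0,0,0,0.105,0,0,0.3,0,0,0,0.12,0,0,0.3,0,0,0,0.12,0,0,0.3,0,0,0,0.12,0,0,0.3]}}

```text
t: 14.45
ee_pos: [0.5259, 0.0586, 0.0238]
tcp_rot: [-179.9, 0.2, 77.3]
force: [-6.5, -13.6, 7.6]
finger_gap: 0.0393
gripper_force: 61.3
```

Run:
```python
from h import *
from cell import env
st()
s=env.sense();d=env.get_image("wrist");np.savez("w6.npz",ee=s["ee_pos"],rot=s["tcp_rot"],**d);t=env.get_image("top");np.savez("top6.npz",**t)
R=lambda i,f:cv2.resize(i,None,fx=f,fy=f,interpolation=cv2.INTER_CUBIC)
o=np.vstack([R(d["image"][0:60,250:400,::-1],4),R(t["image"][172:202,278:328,::-1],12)])
cv2.imwrite("pics/m6.png",o)
```

```text
t 14.45 along 171.0 across -500.76 z 0.0238 rot [-179.94    0.2    77.32] F along -14.66 F across 3.4 Fz 7.55 gap 0.0393 grip 61.34915828704834
```

View pics/m6.png

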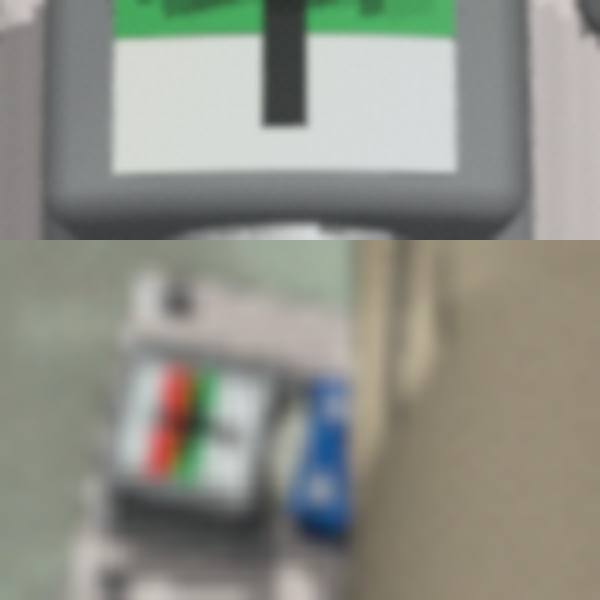

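The wrist view shows the pointer stem at (284,60) with its tip bar at about (275,5), inside the green field that starts at row 36. In the top view the pointer is at (195,422) between green and red. I'll quantify it numerically.

```bash
cat > ptr.py <<'E'
from h import *
y=np.radians(77.5);a=np.array([np.cos(y),np.sin(y)]);n=np.array([-a[1],a[0]])
def prof(f,wr,lanes,r):
    w=dict(np.load(f));P=(wcloud if wr else cloud)(w);Z=P[...,2];A=P[...,:2]*1000@a;N=P[...,:2]*1000@n+500.7
    I=w["image"].astype(int);k=(Z>.048)&(Z<.064)&(A>262)&(A<318)
    for lo,hi in lanes:
        print(f,"lane",lo,hi)
        for b in np.arange(*r):
            m=k&(N>=lo)&(N<hi)&(A>=b)&(A<b+r[2])
            if m.sum():print(f"{b:.1f}:{m.sum()}{np.median(I[m],0).astype(int).tolist()}",end=" ")
        print()
E
python3 - <<'E'
from ptr import *
prof("w4.npz",1,[(-2,2)],(262,285,1.));prof("w6.npz",1,[(-2,2),(5,10),(-10,-5),(11,14),(-14,-11)],(264,290,1.))
for f in("top1.npz","top6.npz"):prof(f,0,[(-3,3),(6,12),(-12,-6)],(264,312,3.))
E
```

```text
w4.npz lane -2 2
262.0:30[196, 198, 198] 263.0:31[171, 173, 173] 264.0:52[80, 81, 82] 265.0:38[102, 104, 105] 266.0:30[123, 126, 127] 267.0:31[132, 136, 136] 268.0:27[193, 199, 193] 269.0:30[213, 217, 213] 270.0:28[213, 217, 213] 271.0:28[198, 204, 198] 272.0:17[152, 157, 152] 
w6.npz lane -2 2
264.0:51[84, 88, 88] 265.0:31[103, 106, 108] 266.0:35[121, 125, 127] 267.0:32[134, 139, 140] 268.0:30[201, 207, 204] 269.0:32[213, 217, 215] 270.0:30[213, 218, 215] 271.0:31[207, 213, 209] 272.0:35[100, 104, 102] 273.0:29[62, 65, 64] 274.0:33[61, 65, 63] 275.0:27[60, 64, 63] 276.0:33[61, 66, 64] 277.0:28[60, 64, 62] 278.0:30[59, 64, 62] 279.0:30[59, 63, 61] 280.0:24[58, 62, 60] 281.0:38[56, 61, 59] 282.0:24[56, 62, 58] 283.0:30[49, 55, 51] 284.0:13[46, 52, 48] 
w6.npz lane 5 10
264.0:68[74, 77, 77] 265.0:43[101, 104, 105] 266.0:41[120, 124, 125] 267.0:41[133, 137, 137] 268.0:39[204, 210, 204] 269.0:39[213, 217, 213] 270.0:38[213, 218, 213] 271.0:41[213, 218, 213] 272.0:34[213, 218, 213] 273.0:40[213, 218, 212] 274.0:36[213, 217, 212] 275.0:34[213, 217, 212] 276.0:36[213, 217, 212] 277.0:36[213
[... 3159 characters left out ...]
 128] 
top6.npz lane 6 12
264.0:1[114, 117, 114] 267.0:1[164, 169, 167] 270.0:2[184, 190, 188] 273.0:1[199, 204, 203] 276.0:1[201, 206, 204] 279.0:2[177, 195, 184] 282.0:2[110, 163, 125] 285.0:2[83, 122, 72] 288.0:2[145, 98, 54] 291.0:1[190, 84, 72] 294.0:1[198, 82, 74] 297.0:1[204, 145, 144] 300.0:1[198, 196, 194] 303.0:2[179, 187, 186] 306.0:1[149, 152, 151] 
top6.npz lane -12 -6
264.0:1[112, 114, 113] 267.0:2[145, 150, 149] 270.0:1[173, 178, 177] 273.0:2[197, 203, 202] 276.0:1[200, 208, 206] 279.0:1[175, 197, 184] 282.0:2[103, 160, 118] 285.0:2[84, 109, 63] 291.0:1[156, 88, 53] 294.0:2[192, 83, 76] 297.0:1[203, 152, 150] 300.0:2[195, 196, 196] 303.0:1[171, 177, 175] 306.0:2[145, 148, 145]
```

Run:
```python
from ptr import *
for f in("w5.npz","w6.npz"):
    w=dict(np.load(f));P=wcloud(w);A=P[...,:2]*1000@a;N=P[...,:2]*1000@n+500.7;I=w["image"].astype(int)
    print(f,"tcp",w["ee"][:2]*1000@a)
    for u in(300,306,310,334,338,342):
        print(u,N[2,u].round(1),[(A[r,u].round(1),int(I[r,u,1])) for r in range(0,8)])
# pixel positions of bar in top images: side lanes ratio, centroid of darkening top1->top6
t1,t6=[dict(np.load(f)) for f in("top1.npz","top6.npz")]
P=cloud(t1);Z=P[...,2];A=P[...,:2]*1000@a;N=P[...,:2]*1000@n+500.7
k=(Z>.048)&(Z<.064)&(abs(N)<11)&(A>268)&(A<300)
D=(t6["image"].astype(float).sum(2)-t1["image"].astype(float).sum(2))
for sg,nm in((1,"old bar"),(-1,"new bar")):
    wgt=np.clip(sg*D,25,None)-25;print(nm,(A[k]*wgt[k]).sum()/wgt[k].sum(),wgt[k].sum())
```

```text
w5.npz tcp 166.62811564126451
300 7.1 [(np.float64(280.7), 132), (np.float64(279.7), 150), (np.float64(279.5), 182), (np.float64(279.3), 205), (np.float64(278.6), 213), (np.float64(278.3), 216), (np.float64(277.4), 217), (np.float64(277.1), 218)]
306 5.0 [(np.float64(280.3), 163), (np.float64(279.7), 189), (np.float64(279.5), 205), (np.float64(278.6), 215), (np.float64(278.4), 217), (np.float64(278.4), 217), (np.float64(277.7), 217), (np.float64(277.5), 217)]
310 3.6 [(np.float64(280.3), 178), (np.float64(280.0), 189), (np.float64(279.4), 200), (np.float64(278.8), 207), (np.float64(278.5), 214), (np.float64(277.9), 217), (np.float64(277.6), 217), (np.float64(277.3), 217)]
334 -4.9 [(np.float64(279.9), 188), (np.float64(279.8), 196), (np.float64(279.3), 205), (np.float64(278.9), 213), (np.float64(278.9), 216), (np.float64(278.3), 217), (np.float64(277.2), 217), (np.float64(277.4), 218)]
338 -6.3 [(np.float64(237.9), 130), (np.float64(279.5), 137), (np.float64(279.3), 148), (np.float64(278.5), 166), (np.float64(278.1), 194), (np.float64(277.9), 213), (np.float64(277.8), 217), (np.float
[... 935 characters left out ...]
64(284.5), 138), (np.float64(283.6), 155), (np.float64(283.8), 166), (np.float64(283.3), 172), (np.float64(282.7), 174), (np.float64(282.3), 176), (np.float64(281.7), 174), (np.float64(281.5), 176)]
338 -6.5 [(np.float64(284.5), 150), (np.float64(283.5), 158), (np.float64(283.8), 167), (np.float64(282.9), 171), (np.float64(282.4), 173), (np.float64(282.4), 174), (np.float64(281.8), 175), (np.float64(281.6), 176)]
342 -7.8 [(np.float64(284.1), 112), (np.float64(284.0), 115), (np.float64(283.4), 120), (np.float64(283.0), 133), (np.float64(282.5), 155), (np.float64(282.4), 171), (np.float64(282.0), 175), (np.float64(281.4), 176)]
old bar 277.3509467434511 1448.0
new bar 288.17942770625683 424.0
```

The dark bars in the wrist view are soft shadows that travel with the camera. Geometry (c ≈ 6.8 mm) and the rise in force agree. I'll advance about 2 mm, relieving a little downforce.

>>> {"method": "move_arm", "body": {"motion": [0,0,0,0.01,0,-0.001,0.3,0,0,0,0.02,0,-0.002,0.3,0,0,0,0.03,0,-0.003,0.3,0,0,0,0.04,0,-0.003,0.3,0,0,0,0.05,0,-0.003,0.3,0,0,0,0.05,0,-0.003,0.3,0,0,0,0.05,0,-0.003,0.3,0,0,0,0.05,0,-0.003,0.3]}}

```text
t: 15.35
ee_pos: [0.5263, 0.0605, 0.0238]
tcp_rot: [-179.9, 0.2, 77.3]
force: [-6.5, -14.7, 6.4]
finger_gap: 0.0394
gripper_force: 61.3
```

Run:
```python
from ptr import *
from cell import env
st()
s=env.sense();d=env.get_image("wrist");np.savez("w7.npz",ee=s["ee_pos"],rot=s["tcp_rot"],**d);t=env.get_image("top");np.savez("top7.npz",**t)
Ag=np.arange(266,304,2.);Ng=np.arange(12,-13,-3.)
print("rows A, cols N",Ng)
def samp(f,ch=None):
    t=dict(np.load(f));E=t["extrinsics"]
    G=np.array([[np.r_[(A*a+(N-500.7)*n)/1000,.0565] for N in Ng] for A in Ag])
    c=(G-E[:3,3])@E[:3,:3];u=t["cx"]-t["fx"]*c[...,0]/c[...,2];v=t["cy"]+t["fy"]*c[...,1]/c[...,2]
    return cv2.remap(t["image"],u.astype(np.float32),v.astype(np.float32),cv2.INTER_LINEAR).max(2)
for A,r in zip(Ag,np.hstack([samp("top1.npz"),np.zeros((len(Ag),1),int),samp("top6.npz"),np.zeros((len(Ag),1),int),samp("top7.npz")])):print(int(A),r.tolist())
w=dict(np.load("w7.npz"));P=wcloud(w);A=P[...,:2]*1000@a;N=P[...,:2]*1000@n+500.7
for u in(290,300,306,312,317,322,326,330,336,342,352):print(u,N[2,u].round(1),[(A[r,u].round(1),w["image"][r,u].tolist()) for r in range(0,6,2)])
```

```text
t 15.35 along 173.02 across -500.7 z 0.0238 rot [-179.93    0.24   77.3 ] F along -15.79 F across 3.12 Fz 6.39 gap 0.0394 grip 61.325944662094116
rows A, cols N [ 12.   9.   6.   3.   0.  -3.  -6.  -9. -12.]
266 [108, 118, 132, 140, 137, 126, 116, 113, 110, 0, 109, 118, 130, 139, 137, 127, 116, 113, 111, 0, 115, 122, 134, 142, 142, 133, 123, 119, 114]
268 [140, 144, 147, 148, 148, 147, 143, 139, 136, 0, 140, 144, 144, 145, 146, 146, 143, 138, 136, 0, 142, 145, 146, 144, 146, 148, 144, 140, 137]
270 [164, 172, 170, 167, 162, 164, 168, 168, 162, 0, 166, 174, 173, 166, 161, 165, 170, 170, 162, 0, 165, 173, 173, 166, 160, 164, 168, 169, 163]
272 [178, 178, 173, 170, 171, 175, 178, 179, 176, 0, 186, 192, 187, 177, 172, 182, 189, 190, 181, 0, 185, 191, 186, 177, 171, 182, 188, 189, 181]
274 [176, 174, 167, 154, 149, 159, 174, 182, 178, 0, 193, 203, 196, 175, 163, 181, 200, 204, 192, 0, 192, 201, 194, 175, 163, 180, 199, 202, 191]
276 [166, 155, 146, 135, 129, 138, 155, 167, 173, 0, 197, 204, 195, 171, 157, 177, 201, 206, 196, 0, 195, 204, 194, 170, 157, 176, 201, 204, 195]
278 [165, 152, 1
[... 2456 characters left out ...]
-0.8 [(np.float64(286.9), [45, 51, 47]), (np.float64(285.7), [49, 53, 51]), (np.float64(284.8), [53, 60, 56])]
326 -2.2 [(np.float64(286.1), [48, 76, 55]), (np.float64(285.5), [57, 98, 66]), (np.float64(284.6), [62, 112, 74])]
330 -3.6 [(np.float64(286.4), [54, 111, 68]), (np.float64(285.3), [69, 157, 91]), (np.float64(284.5), [74, 173, 99])]
336 -5.7 [(np.float64(286.9), [67, 151, 87]), (np.float64(285.5), [74, 171, 98]), (np.float64(285.0), [76, 175, 100])]
342 -7.8 [(np.float64(286.5), [55, 111, 68]), (np.float64(285.6), [57, 118, 71]), (np.float64(285.0), [68, 154, 89])]
352 -11.4 [(np.float64(286.2), [73, 160, 94]), (np.float64(285.9), [72, 160, 94]), (np.float64(285.0), [76, 171, 99])]
```

The pointer's bar is resolvable in the top frames by comparison with the rest frame. I'll do the same with the scene camera (s4 is at rest) as a second view.

```bash
cat > bar.py <<'E'
from ptr import *
def plane(d):
    v,u=np.mgrid[:400,:640];W=world(d,u,v,.0575);return W[...,:2]*1000@a,W[...,:2]*1000@n+500.7
def bar(I,B,A,N,lo,hi,nm):
    I=I.astype(float);B=B.astype(float)
    for l,h in((3,11),(-11,-3),(-11,11)):
        k=(N>l)&(N<h)&(A>lo)&(A<hi);c=((B-I).sum(2)/(B.sum(2)-110))[k].clip(0,1);c[c<.05]=0
        print(nm,(l,h),k.sum(),"cover",c.sum().round(2),"centre",(c@A[k]/c.sum()).round(2),end=" | ")
    print()
def fields(I,A,N,nm):
    I=I.astype(float);k=(abs(N)>4)&(abs(N)<12)&(A>268)&(A<306);g=(I[...,1]-I[...,0])[k];r=(I[...,0]-I[...,1])[k].clip(0);g=g.clip(6)-6
    print(nm,"green centroid",(g@A[k]/g.sum()).round(2),"red centroid",(r@A[k]/r.sum()).round(2))
E
python3 - <<'E'
from bar import *
from cell import env
s=env.get_image("scene");np.savez("s7.npz",**s)
T={i:dict(np.load(f"top{i}.npz")) for i in(1,6,7)};A,N=plane(T[1])
bar(T[1]["image"],T[7]["image"],A,N,270,285,"top rest")
bar(T[6]["image"],T[1]["image"],A,N,281,296,"top6");bar(T[7]["image"],T[1]["image"],A,N,281,298,"top7")
for i in T:fields(T[i]["image"],A,N,f"top{i}")
r=cv2.imread("pics/s4.png")[:,:,::-1];A,N=plane(s)
bar(r,s["image"],A,N,270,284,"scene rest");bar(s["image"],r,A,N,281,298,"scene7");fields(r,A,N,"scene4");fields(s["image"],A,N,"scene7")
E
```

```text
top rest (3, 11) 11 cover 1.85 centre 277.57 | top rest (-11, -3) 10 cover 1.76 centre 278.22 | top rest (-11, 11) 29 cover 5.39 centre 278.17 | 
top6 (3, 11) 10 cover 1.41 centre 288.68 | top6 (-11, -3) 10 cover 1.96 centre 288.42 | top6 (-11, 11) 28 cover 4.48 centre 288.31 | 
top7 (3, 11) 11 cover 1.54 centre 289.63 | top7 (-11, -3) 12 cover 1.98 centre 289.47 | top7 (-11, 11) 32 cover 4.73 centre 289.65 | 
top1 green centroid 284.66 red centroid 294.47
top6 green centroid 284.31 red centroid 293.98
top7 green centroid 284.92 red centroid 293.89
scene rest (3, 11) 6 cover 1.38 centre 273.74 | scene rest (-11, -3) 6 cover 1.91 centre 271.65 | scene rest (-11, 11) 16 cover 6.75 centre 275.42 | 
scene7 (3, 11) 8 cover 1.48 centre 285.36 | scene7 (-11, -3) 6 cover 2.12 centre 283.23 | scene7 (-11, 11) 19 cover 5.51 centre 284.09 | 
scene4 green centroid 282.53 red centroid 291.49
scene7 green centroid 281.25 red centroid 291.17bar.py:7: RuntimeWarning: divide by zero encountered in divide
  k=(N>l)&(N<h)&(A>lo)&(A<hi);c=((B-I).sum(2)/(B.sum(2)-110))[k].clip(0,1);c[c<.05]=0
bar.py:7: RuntimeWarning: invalid value encountered in divide
  k=(N>l)&(N<h)&(A>lo)&(A<hi);c=((B-I).sum(2)/(B.sum(2)-110))[k].clip(0,1);c[c<.05]=0
```

Both views put the pointer's travel at about 11.6 mm, past the middle but short of red. I'll back off and come up again to about 9 mm.

>>> {"method": "move_arm", "body": {"motion": [0,0,0,-0.02,0,-0.001,0.3,0,0,0,-0.04,0,-0.002,0.3,0,0,0,-0.06,0,-0.002,0.3,0,0,0,-0.08,0,-0.002,0.3,0,0,0,-0.08,0,-0.002,0.3,0,0,0,-0.08,0,-0.002,0.3]}}

```text
t: 16.1
ee_pos: [0.5259, 0.0585, 0.0238]
tcp_rot: [-180.0, 0.1, 77.4]
force: [-3.2, -10.7, 0.5]
finger_gap: 0.0392
gripper_force: 60.6
```

Run:
```python
from h import *
st()
```

```text
t 16.1 along 170.92 across -500.73 z 0.0238 rot [-1.7997e+02  1.3000e-01  7.7380e+01] F along -11.09 F across 0.78 Fz 0.52 gap 0.0392 grip 60.63874840736389
```

>>> {"method": "move_arm", "body": {"motion": [0,0,0,-0.02,0,0,0.3,0,0,0,-0.04,0,0,0.3,0,0,0,-0.06,0,0,0.3,0,0,0,-0.06,0,0,0.3,0,0,0,-0.06,0,0,0.3]}}

```text
t: 16.6
ee_pos: [0.5253, 0.056, 0.0238]
tcp_rot: [-180.0, 0.1, 77.4]
force: [-1.6, -7.7, -0.4]
finger_gap: 0.0393
gripper_force: 60.5
```

Run:
```python
from bar import *
from cell import env
st()
T={i:dict(np.load(f"top{i}.npz")) for i in(1,7)};t=env.get_image("top");s=env.get_image("scene");np.savez("top8.npz",**t);np.savez("s8.npz",**s)
A,N=plane(t);B=np.maximum(T[1]["image"],T[7]["image"]);bar(t["image"],B,A,N,279,296,"top8");fields(t["image"],A,N,"top8")
r=cv2.imread("pics/s4.png")[:,:,::-1];A,N=plane(s);bar(s["image"],np.maximum(r,np.load("s7.npz")["image"]),A,N,276,296,"scene8")
```

```text
t 16.6 along 168.4 across -500.77 z 0.0238 rot [-1.7998e+02  1.0000e-01  7.7400e+01] F along -7.84 F across -0.14 Fz -0.41 gap 0.0393 grip 60.51358938217163
top8 (3, 11) 12 cover 1.87 centre 285.47 | top8 (-11, -3) 12 cover 1.67 centre 285.55 | top8 (-11, 11) 33 cover 4.78 centre 285.45 | 
top8 green centroid 285.68 red centroid 294.32
scene8 (3, 11) 10 cover 2.25 centre 279.05 | scene8 (-11, -3) 8 cover 2.83 centre 279.4 | scene8 (-11, 11) 24 cover 6.28 centre 279.91 | bar.py:7: RuntimeWarning: divide by zero encountered in divide
  k=(N>l)&(N<h)&(A>lo)&(A<hi);c=((B-I).sum(2)/(B.sum(2)-110))[k].clip(0,1);c[c<.05]=0
bar.py:7: RuntimeWarning: invalid value encountered in divide
  k=(N>l)&(N<h)&(A>lo)&(A<hi);c=((B-I).sum(2)/(B.sum(2)-110))[k].clip(0,1);c[c<.05]=0
```

>>> {"method": "move_arm", "body": {"motion": [0,0,0,0.01,0,0,0.3,0,0,0,0.02,0,0,0.3,0,0,0,0.03,0,0,0.3,0,0,0,0.036,0,0,0.3,0,0,0,0.036,0,0,0.3,0,0,0,0.036,0,0,0.3,0,0,0,0.036,0,0,0.3,0,0,0,0.036,0,0,0.3]}}

```text
t: 17.5
ee_pos: [0.5255, 0.0569, 0.0238]
tcp_rot: [-180.0, 0.2, 77.4]
force: [-3.1, -11.3, 1.5]
finger_gap: 0.0393
gripper_force: 60.7
```

```bash
python3 - 2>/dev/null <<'E'
from bar import *
from cell import env
st()
T={i:dict(np.load(f"top{i}.npz")) for i in(1,7)};t=env.get_image("top");s=env.get_image("scene");w0=env.sense();w=env.get_image("wrist")
A,N=plane(t);B=T[1]["image"];bar(t["image"],B,A,N,281,296,"top9");fields(t["image"],A,N,"top9")
r=cv2.imread("pics/s4.png")[:,:,::-1];A,N=plane(s);bar(s["image"],r,A,N,278,296,"scene9")
d=dict(w,ee=w0["ee_pos"],rot=w0["tcp_rot"]);P=wcloud(d);rect(P,np.ones((400,640),bool),.062,.071,(270,20,380,170))
st()
E
```

```text
t 17.5 along 169.28 across -500.71 z 0.0238 rot [-1.7996e+02  1.6000e-01  7.7360e+01] F along -11.66 F across 0.61 Fz 1.54 gap 0.0393 grip 60.66737651824951
top9 (3, 11) 10 cover 1.78 centre 286.88 | top9 (-11, -3) 10 cover 1.03 centre 287.89 | top9 (-11, 11) 28 cover 4.04 centre 286.99 | 
top9 green centroid 284.81 red centroid 294.26
scene9 (3, 11) 9 cover 2.08 centre 280.59 | scene9 (-11, -3) 7 cover 2.15 centre 280.55 | scene9 (-11, 11) 22 cover 5.74 centre 280.81 | 
10004 z 0.0668 rect [541.7 123.1] [30.3 36.4] 77.5
t 17.65 along 169.31 across -500.75 z 0.0238 rot [-1.7996e+02  1.5000e-01  7.7360e+01] F along -11.25 F across 1.38 Fz 1.59 gap 0.0394 grip 60.66706895828247
```

Images (top 9.0 mm, scene 7.9 mm) and the friction-corrected force (about 8.7 mm, or 9.7 N) agree on the middle of the green field. The push is steady, so I'm handing in.

Run:
```python
from cell import env
print(env.close_job())
```

```text
the job is handed in; nothing more can be done
None
```

The job is handed in: the loose blue carrier is in the track behind its neighbour, seen flush when they met. The pair is held against the sprung stop at about 9 mm, near mid-green, with the gripper still on; by my estimates the pad peaked at about 11.5–13 mm, near the start of red and well short of the 18 mm end, before I backed it off.

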